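# Close up a half-lapped panel in the corner of the assembly tray

## Robot

A 6-joint arm with a two-finger parallel gripper is mounted at the origin on the work surface; the furniture and walls round the work are solid. World frame = base frame: x ahead of the robot, y to its left, z up, the work surface at z = 0. Lengths are in m, angles in rad, forces in N, time in s.
With the tool pointing down it reaches from about 0.275 to 0.875 m from the base axis. Payload 12.5 kg.
Tool frame: the origin (TCP) lies at the very end of the fingers, on their centre line; the grasp point (between the pads) lies 19 mm behind it; x points along the fingers, y is the direction in which the jaws open and shut, and the axes are right-handed (so a half turn about x gives the same grasp; the last joint's range is limited). The gripper opens to 85 mm and grips with 20 to 120 N. Pads are 22 mm wide; open, the fingers measure 114 mm over their backs; the gripper's body (76 mm by 85 mm) begins 54 mm behind the grasp point. The pads swing forward as they close: fully open they stand 13 mm farther back than shut.
Start: joints at [1.083, 0.351, 1.652, -0, 1.139, -0.085], TCP at [0.216, 0.506, 0.2] pointing down, gripper open.
Joint ranges: [-2.75, 2.75], [-0.79, 2.1], [0.01, 2.65], [-1.57, 4.71], [0.07, 3.14], [-2.87, 2.87]. Speed limits (rad/s): [2.22, 2.22, 2.79, 3.14, 3.14, 3.14].

## Interface

Orientations are given as a 3x3 rotation matrix whose columns are the frame's x, y, z axes.
In Python, from bench import manip gives the robot as it stands. Calls block until the motion is done:
- manip.move_ptp(position, orientation): joint-space move of the TCP to a pose.
- manip.move_l(position, attitude=None, max_speed=0.15): straight line of the TCP; attitude=None keeps the orientation; max_speed is the mean speed in m/s.
- manip.move_j(angles): joint-space move.
- manip.set_gripper(opening, effort=None): opening from 0.0 (shut) to 1.0 (fully open); effort is the grip in N (None keeps the last); returns when the fingers have stopped.
- manip.dwell(seconds).
- manip.inverse_kinematics(position, orientation): joint angles nearest the present ones, or None.
- manip.grab_frame(name): name is "scene" or "top" or "wrist"; returns (picture, depth): 420x560x3 uint8, red, green, blue; 420x560 float32, m along the optical axis (not along the pixel's ray), 0 where there is no reading.
- manip.get_calibration(name): a dict with "camera_matrix" (3x3 intrinsics, pixels), "R" (3x3) and "t" (3): a world point X has camera coordinates R X + t. Camera axes: x right, y down, z forward; pixel columns grow to the right and rows downward; lengths in m; the calibration is good to about 2 mm. A picture is of the moment at which its call begins: read the wrist's pose just before it. get_calibration takes no time and is no camera call; for the wrist camera it gives the pose at the moment of the call.
A pose or a line that the arm cannot do raises manip.Unreachable and nothing moves.
- manip.sign_off(): hands the job in, once; it reports no verdict.
Trained networks look in the newest picture that a camera, given by its name, has taken for a name from the list of things; names that differ only in an ending like _2 or _b are one class to them, and where a whole thing is asked for, a point or a joint stands for the part that bears it (a point fixed in the world has none). Each returns a list of dicts, best first, with "confidence" (0 to 1); they miss things now and then, are a little off and sometimes report something else, mostly with a low value. They report only what shows in the picture. A call takes as long as a camera call.
- manip.look_for(camera, name): "at" ([x, y, z] in m, in world coordinates, good to about 4 mm: the middle of the surface that is visible of it).
Readings, each from a call of its own:
- manip.current_time(): time.
- manip.current_qpos(): joint angles.
- manip.current_joint_vel(): joint speeds.
- manip.current_joint_torque(): joint torques, N m.
- manip.current_ee_pos(): TCP position.
- manip.current_tcp_rot(): TCP orientation.
- manip.current_force(): force on the tool from outside, world axes, zero at the start.
- manip.current_ft_torque(): the same for the moment, N m.
- manip.current_grip_width(): opening from 0.0 (shut) to 1.0 (fully open).
Only numpy, scipy, OpenCV 4.12 (cv2) and the standard library are available. Lean on these libraries where they do the work, as an engineer would, in place of code of your own. Each camera call takes 0.05 s, during which the arm holds its last target. There are 200 camera calls.

## Task

One half-lapped block of the small panel still lies on the bench: lay it flat in the plywood tray beside the other two, laps the same way round as theirs, and let it go. Then, without pushing the other blocks, lift the tray by the rail of its raised end board and tip it until all three slide into its near left corner and close up lap under lap without gaps. Finish still holding it there by the rail, at rest and clearly tilted with that corner lowest, leaning on nothing but the bench, so that I can tape the joints; leave the other things alone.

Things in the scene. Friction and masses are not known exactly. Their poses are not given: they have to be found in the camera images.
- lap_tray: Plywood tray, 0.34 kg, 220 x 152 mm. Origin: centre of underside; +x to its raised end board at the right, +y away from the robot. Inside x -100 to 100, y -68 to 68 mm, floor top z = 6; other walls 8 mm thick, 40 high; end board x 100 to 112, 74 high, hand hole under its rail. Waxed: blocks slide over 10 degrees; in a row they drag on the walls, so run them to the near side first.
- lap_block_a: Half-lapped wood block, 56 mm long (its y), 20 mm thick (z), 48 mm over the lips (x); 45 g. Origin: centre of the underside. Its 32 mm wide core is full height; an 8 mm lip runs along each long side: at +x in the upper half (z 11 to 20), at -x in the lower half (z 0 to 9). Lies in the tray near its low (left) end, its x along the tray's x within 0.1 rad.
- lap_block_b: Half-lapped wood block, 56 mm long (its y), 20 mm thick (z), 48 mm over the lips (x); 45 g. Origin: centre of the underside. Its 32 mm wide core is full height; an 8 mm lip runs along each long side: at +x in the upper half (z 11 to 20), at -x in the lower half (z 0 to 9). Lies in the middle of the tray, its x along the tray's x within 0.1 rad.
- lap_block_c: Half-lapped wood block, 56 mm long (its y), 20 mm thick (z), 48 mm over the lips (x); 45 g. Origin: centre of the underside. Its 32 mm wide core is full height; an 8 mm lip runs along each long side: at +x in the upper half (z 11 to 20), at -x in the lower half (z 0 to 9). Lies on the bench beyond the tray, turned. Grip across its 56 mm.
- tray_rail (a point): Middle of the hand rail on the tray's right end board, where to grip: a bar 12 mm thick (tray x), 136 long (tray y), 22 high (z 52 to 74 above the tray's underside); the hand hole below it is 76 wide, 12 high. Axes as the tray's.
- corner_near_left (a point): The tray's inside floor corner (tray x = -100, y = -68 mm) where the blocks shall gather. The closed panel is 56 x 128 mm: block centres 24, 64 and 104 mm from the low end wall, 28 mm from the near side wall.
- timber_beam: Fixed long plank at the left of the work, 100 mm wide, its underside 92 and top 110 mm above the bench; it runs along x, its right edge at about y = 0.32. Origin: underside of its left lip, mid-length. Do not lean the tray on it.
- plain_offcut: Bystander: plain pine offcut, 50 x 60 x 22 mm, with no laps, beyond the tray, left of block c. Origin: centre of underside.
- tape_roll: Bystander: roll of masking tape lying flat, 92 mm across, 24 high, between robot and tray. Origin: centre of underside.

How it is judged:
On the way:
1. the third block lies flat inside the tray, let go, with the tray still standing level on the bench (z of lap_block_c in the frame of lap_tray between 0.003 and 0.009 m and x of lap_block_c in the frame of lap_tray between -0.1 and 0.1 m and y of lap_block_c in the frame of lap_tray between -0.068 and 0.068 m and angle between lap_tray's own z axis and vertical below 0.05 rad and contact force between the fingers and lap_block_c below 0.1 N), for 0.2 s.
At the end, for the whole second after the job is handed in: All three blocks flat on the tray floor, closed up (gaps about 4 mm in all) against its low left end and its near side; tray at rest, 15 to 50 degrees from level, right end and far side each raised by 8 degrees or more, rail above 100 mm, gripped by the fingers, leaning on no other thing (x of each of lap_block_a, lap_block_b, lap_block_c in the frame of lap_tray below 0.0085 m and y of each of lap_block_a, lap_block_b, lap_block_c in the frame of lap_tray below -0.036 m and z of lap_block_a in the frame of lap_tray between 0.003 and 0.009 m and linear speed of each of lap_block_a, lap_block_b, lap_block_c, lap_tray below 0.02 m/s and z of lap_block_b in the frame of lap_tray between 0.003 and 0.009 m and z of lap_block_c in the frame of lap_tray between 0.003 and 0.009 m and angle between lap_tray's own z axis and vertical between 0.26 and 0.9 rad and angle between lap_tray's own x axis and vertical below 1.43 rad and angle between lap_tray's own y axis and vertical below 1.43 rad and height (world z) of tray_rail above 0.1 m and contact force between the fingers and lap_tray above 1 N and contact force between lap_tray and timber_beam below 0.3 N and contact force between lap_tray and plain_offcut below 0.3 N and contact force between lap_tray and tape_roll below 0.3 N); the arm keeps its last pose, push and grip.
It fails at once if the fingers push one of the two blocks that lay in the tray (contact force between the fingers and lap_block_a above 1 N or contact force between the fingers and lap_block_b above 1 N).
It fails at once if the plain offcut or the tape roll is moved more than 15 mm (distance of any of plain_offcut, tape_roll from where it was at the start of the episode above 0.015 m).
It also fails if it takes over 54 s, if anything falls off the work surface, if the arm or the gripper's body presses on something with over 40 N, if the wrist force passes 120 N, or if a joint passes its speed limit or range.

## Working session

There is one attempt and no reset: what is moved stays moved. The work goes in short steps, each a Python script; the robot and the scene stay as the last script left them, time stands still between calls to the robot, and variables do not carry over. Pictures are saved under pics/ and viewed, about 8 in all and at most 12, crops included, and the job is handed in when it is done.

```bash
mkdir -p pics; ls
python3 - <<'E'
from bench import manip
import cv2,numpy as np
for c in ("scene","top"):
    p,d=manip.grab_frame(c); cv2.imwrite(f"pics/{c}0.png",p[...,::-1]); np.savez(f"{c}0.npz",p=p,d=d,**manip.get_calibration(c))
    for n in ["lap_tray","lap_block_a","lap_block_c","tray_rail","plain_offcut","tape_roll","timber_beam"]:
        print(c,n,[(np.round(r["at"],3).tolist(),round(r["confidence"],2)) for r in manip.look_for(c,n)])
print(manip.current_time())
E
```

```text
pics
scene lap_tray [([0.479, 0.111, 0.028], 0.95)]
scene lap_block_a [([0.495, 0.183, 0.027], 0.66), ([0.683, 0.165, 0.021], 0.54)]
scene lap_block_c [([0.495, 0.183, 0.027], 0.66), ([0.683, 0.165, 0.021], 0.54)]
scene tray_rail [([0.477, 0.106, 0.024], 0.79), ([0.686, 0.163, 0.018], 0.23)]
scene plain_offcut []
scene tape_roll []
scene timber_beam []
top lap_tray [([0.487, 0.155, 0.008], 0.65)]
top lap_block_a [([0.51, 0.239, 0.03], 0.88), ([0.686, 0.148, 0.018], 0.73), ([0.506, 0.171, 0.02], 0.64)]
top lap_block_c [([0.51, 0.239, 0.03], 0.88), ([0.686, 0.148, 0.018], 0.73), ([0.506, 0.171, 0.02], 0.64)]
top tray_rail [([0.485, 0.155, 0.007], 0.79)]
top plain_offcut [([0.662, 0.266, 0.019], 0.61)]
top tape_roll [([0.305, 0.251, 0.025], 0.64)]
top timber_beam []
0.8
```

View pics/top0.png

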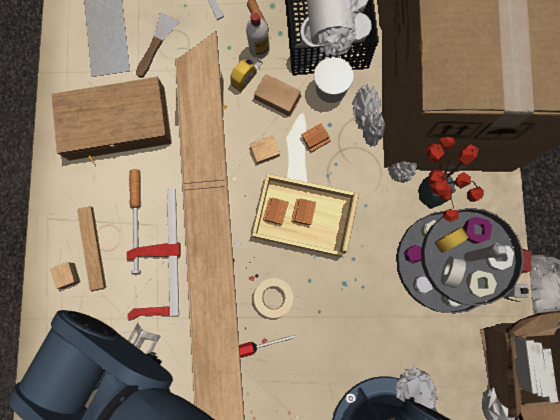

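View pics/scene0.png

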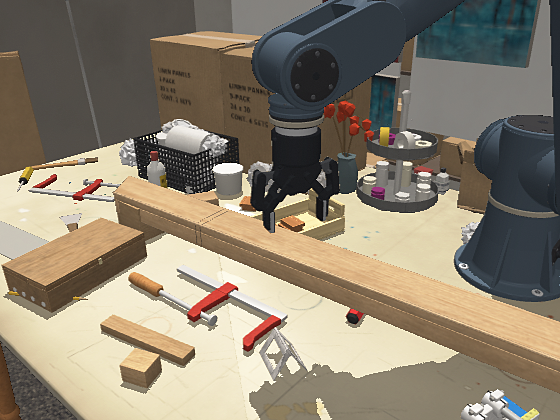

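The top view shows the tray at about (305,217), with its tall end on the image right, so tray +x is about world −y. Blocks a and b are at (275,211) and (303,211), c at (316,137), the offcut at (265,149) and the tape at (272,297). The scene view shows the arm poised left of the beam. Next I'll take wrist pictures over the work.

```bash
cat > h.py <<'E'
from bench import manip
import numpy as np, cv2
def down(a):  # tool x down, tool y at heading a in world xy
    x=np.array([0,0,-1.]); y=np.array([np.cos(a),np.sin(a),0]); return np.c_[x,y,np.cross(x,y)]
def cloud(cam):
    c=manip.get_calibration(cam); p,d=manip.grab_frame(cam)
    K,R,t=[np.array(c[k]) for k in("camera_matrix","R","t")]
    v,u=np.nonzero(d>0); z=d[v,u]
    X=np.c_[(u-K[0,2])/K[0,0]*z,(v-K[1,2])/K[1,1]*z,z]
    return p,d,(X-t)@R,p[v,u]
E
python3 - <<'E'
from h import *
R=manip.current_tcp_rot(); print(np.round(R,2).tolist())
manip.move_ptp([0.3,0.42,0.36],R)
P=[];C=[]
for i,(pos) in enumerate([[0.47,0.19,0.38],[0.57,0.19,0.38]]):
    manip.move_ptp(pos,down(np.pi)); 
    p,d,X,c=cloud("wrist"); P.append(X);C.append(c); cv2.imwrite(f"pics/w{i}.png",p[...,::-1])
    print(np.round(X.min(0),2),np.round(X.max(0),2))
    for n in ["lap_tray","lap_block_c","tray_rail","plain_offcut","tape_roll"]:
        print(n,[(np.round(r["at"],3).tolist(),round(r["confidence"],2)) for r in manip.look_for("wrist",n)])
X=np.concatenate(P);C=np.concatenate(C); np.savez("cl.npz",X=X,C=C)
# orthophoto 1px=0.7mm : x 0.25..0.75 (up), y 0.34..0.02 (left->right)
s=0.00075
img=np.zeros((600,430,3),np.uint8);H=np.full((600,430),-1.)
r=((0.74-X[:,0])/s).astype(int);q=((0.335-X[:,1])/s).astype(int)
ok=(r>=0)&(r<600)&(q>=0)&(q<430)&(X[:,2]<0.2)
o=np.argsort(X[ok,2]); r,q=r[ok][o],q[ok][o]
img[r,q]=C[ok][o][:,::-1];H[r,q]=X[ok][o][:,2]
np.save("H.npy",H)
hm=cv2.applyColorMap(np.clip((H+0.005)/0.085*255,0,255).astype(np.uint8),cv2.COLORMAP_JET)
cv2.imwrite("pics/ortho.png",np.hstack([img,hm])[:, :800])
print(manip.current_time(),manip.current_qpos())
E
```

```text
[[-0.0, 0.39, 0.92], [0.0, 0.92, -0.39], [-1.0, 0.0, -0.0]]
[-0.13 -0.07 -0.  ] [1.09 0.81 0.52]
lap_tray [([0.487, 0.15, 0.008], 0.76)]
lap_block_c [([0.507, 0.237, 0.025], 0.87), ([0.687, 0.139, 0.019], 0.79), ([0.506, 0.176, 0.025], 0.59)]
tray_rail [([0.487, 0.143, 0.01], 0.85)]
plain_offcut [([0.655, 0.261, 0.018], 0.95)]
tape_roll [([0.305, 0.248, 0.026], 0.61)]Traceback (most recent call last):
  File "<stdin>", line 6, in <module>
bench.Unreachable: the arm cannot take that pose within its joint ranges
```

```bash
cat > ortho.py <<'E'
from h import *
def ortho(X,C,name,s=0.00075):
    img=np.zeros((600,430,3),np.uint8);H=np.full((600,430),-1.)
    r=((0.74-X[:,0])/s).astype(int);q=((0.335-X[:,1])/s).astype(int)
    ok=(r>=0)&(r<600)&(q>=0)&(q<430)&(X[:,2]<0.2)
    o=np.argsort(X[ok,2]); r,q=r[ok][o],q[ok][o]
    img[r,q]=C[ok][o][:,::-1];H[r,q]=X[ok][o][:,2]
    hm=cv2.applyColorMap(np.clip((H+0.005)/0.085*255,0,255).astype(np.uint8),cv2.COLORMAP_JET)
    cv2.imwrite(name,np.hstack([img,hm])[:,:800]); return H
E
python3 - <<'E'
from ortho import *
P,C=[],[]
for pos in [[0.47,0.19,0.38],[0.55,0.17,0.3]]:
    for a in (np.pi,0,np.pi/2): print(pos,a,manip.inverse_kinematics(pos,down(a)))
p,d,X,c=cloud("wrist"); P.append(X);C.append(c)
manip.move_ptp([0.55,0.17,0.3],down(np.pi))
p,d,X,c=cloud("wrist"); P.append(X);C.append(c); cv2.imwrite("pics/w1.png",p[...,::-1])
for n in ["lap_tray","lap_block_c","tray_rail","plain_offcut"]:
    print(n,[(np.round(r["at"],3).tolist(),round(r["confidence"],2)) for r in manip.look_for("wrist",n)])
X=np.concatenate(P);C=np.concatenate(C); np.savez("cl.npz",X=X,C=C)
ortho(X,C,"pics/ortho.png")
def rect(m,lbl):
    pts=X[m][:,:2]; 
    if len(pts)>50:
        r=cv2.minAreaRect((pts*1000).astype(np.float32)); print(lbl,len(pts),np.round(r[0],1),np.round(r[1],1),round(r[2],1),cv2.boxPoints(r).round(1).tolist())
near=lambda x,y,r:(np.hypot(X[:,0]-x,X[:,1]-y)<r)
z=X[:,2]
rect(near(.688,.142,.05)&(z>.012)&(z<.03),"c top"); rect(near(.688,.142,.05)&(z>.006)&(z<.0115),"c low")
rect(near(.658,.265,.045)&(z>.015)&(z<.03),"offcut")
rect(near(.305,.25,.06)&(z>.018)&(z<.03),"tape")
rect(near(.49,.16,.16)&(z>.065)&(z<.085),"rail"); rect(near(.49,.16,.16)&(z>.036)&(z<.044),"walls")
for n,y in(("a",.238),("b",.175)):
    rect(near(.507,y,.036)&(z>.022)&(z<.03),n)
print(manip.current_time())
E
```

```text
[0.47, 0.19, 0.38] 3.141592653589793 [ 2.92315536e-01  1.43894534e-01  1.48134641e+00 -4.44089210e-16
  1.51635171e+00 -2.84927712e+00]
[0.47, 0.19, 0.38] 0 [ 2.92315536e-01  1.43894534e-01  1.48134641e+00 -4.44089210e-16
  1.51635171e+00  2.92315536e-01]
[0.47, 0.19, 0.38] 1.5707963267948966 [ 2.92315536e-01  1.43894534e-01  1.48134641e+00 -4.44089210e-16
  1.51635171e+00 -1.27848079e+00]
[0.55, 0.17, 0.3] 3.141592653589793 None
[0.55, 0.17, 0.3] 0 [ 2.18913023e-01  3.17812224e-01  1.44878360e+00 -4.44089210e-16
  1.37499682e+00  2.18913023e-01]
[0.55, 0.17, 0.3] 1.5707963267948966 [ 2.18913023e-01  3.17812224e-01  1.44878360e+00 -4.44089210e-16
  1.37499682e+00 -1.35188330e+00]Traceback (most recent call last):
  File "<stdin>", line 6, in <module>
bench.Unreachable: the arm cannot take that pose within its joint ranges
```

```bash
cat > look.py <<'E'
from ortho import *
P,C=[],[]
p,d,X,c=cloud("wrist"); P.append(X);C.append(c)
manip.move_ptp([0.55,0.17,0.32],down(np.pi/2))
p,d,X,c=cloud("wrist"); P.append(X);C.append(c); cv2.imwrite("pics/w1.png",p[...,::-1])
for n in ["lap_tray","lap_block_c","tray_rail","plain_offcut"]:
    print(n,[(np.round(r["at"],3).tolist(),round(r["confidence"],2)) for r in manip.look_for("wrist",n)])
X=np.concatenate(P);C=np.concatenate(C); np.savez("cl.npz",X=X,C=C)
ortho(X,C,"pics/ortho.png")
def rect(m,lbl):
    pts=X[m][:,:2]; 
    if len(pts)>50:
        r=cv2.minAreaRect((pts*1000).astype(np.float32)); print(lbl,len(pts),np.round(r[0],1),np.round(r[1],1),round(r[2],1),cv2.boxPoints(r).round(1).tolist())
near=lambda x,y,r:(np.hypot(X[:,0]-x,X[:,1]-y)<r)
z=X[:,2]
rect(near(.688,.142,.05)&(z>.012)&(z<.03),"c top"); rect(near(.688,.142,.05)&(z>.006)&(z<.0115),"c low")
rect(near(.658,.265,.045)&(z>.015)&(z<.03),"offcut")
rect(near(.305,.25,.06)&(z>.018)&(z<.03),"tape")
rect(near(.49,.16,.16)&(z>.065)&(z<.085),"rail"); rect(near(.49,.16,.16)&(z>.036)&(z<.044),"walls")
for n,y in(("a",.238),("b",.175)):
    rect(near(.507,y,.036)&(z>.022)&(z<.03),n)
print(manip.current_time())
E
python3 look.py
```

```text
lap_tray [([0.479, 0.151, 0.007], 0.92)]
lap_block_c [([0.684, 0.144, 0.018], 0.79), ([0.506, 0.238, 0.028], 0.67), ([0.502, 0.176, 0.025], 0.56)]
tray_rail [([0.477, 0.146, 0.008], 0.75)]
plain_offcut [([0.657, 0.264, 0.019], 0.63)]
c top 1540 [691.4 142.9] [40.9 57.4] 29.4 [[659.5, 157.89999389648438], [687.7000122070312, 107.80000305175781], [723.4000244140625, 127.9000015258789], [695.2000122070312, 178.0]]
c low 355 [686.6 140.1] [45.2 57. ] 28.7 [[653.0, 154.3000030517578], [680.4000244140625, 104.30000305175781], [720.0999755859375, 126.0], [692.7000122070312, 176.0]]
offcut 1884 [659.5 266.1] [50.9 61.2] 19.9 [[625.0999755859375, 286.20001220703125], [645.9000244140625, 228.6999969482422], [693.7999877929688, 246.0], [673.0, 303.5]]
tape 2394 [303.7 246.9] [91.1 91.2] 7.7 [[252.39999389648438, 286.0], [264.6000061035156, 195.60000610351562], [355.0, 207.89999389648438], [342.70001220703125, 298.20001220703125]]
rail 1765 [469.6  71. ] [ 13.3 135.8] 76.8 [[402.0, 80.0999984741211], [534.2000122070312, 49.0], [537.2000122070312, 61.900001525878906], [405.0, 93.0]]
walls 3960 [494.3 174.3] [216.2 152.9] 76.8 [[395.1000061035156, 86.5999984741211], [543.9000244140625, 51.599998474121094], [593.4000244140625, 262.0], [444.6000061035156, 297.0]]
a 1653 [508.1 245. ] [57.1 56.7] 73.1 [[472.70001220703125, 225.89999389648438], [527.0, 209.5], [543.5, 264.1000061035156], [489.20001220703125, 280.5]]
b 1679 [503.1 170.5] [40.8 56.4] 76.8 [[471.0, 157.10000610351562], [525.9000244140625, 144.1999969482422], [535.2000122070312, 183.89999389648438], [480.3999938964844, 196.8000030517578]]
5.7833
```

View pics/ortho.png

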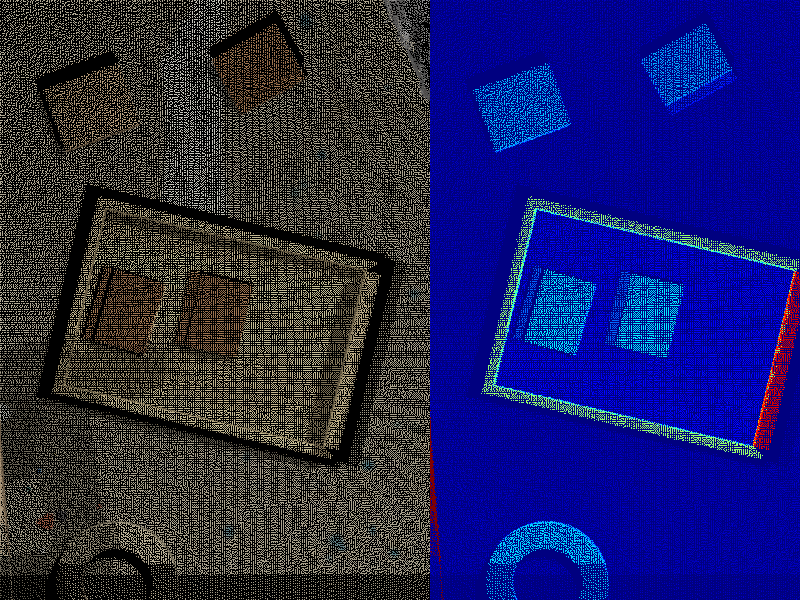

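Block c has its core at about (688,66) in the height map. Its lower lip runs along the near-right edge, so block +x heads 29.4°. The lower lips of a and b are on the left, as expected. The tray is at (0.494,0.174), with +x heading −103.2°. I'll pick c now.

```bash
cat >> h.py <<'E'
D=np.pi/180
TH=-103.2*D; TO=np.array([.4940,.1742])
ex=np.array([np.cos(TH),np.sin(TH)]); ey=np.array([-ex[1],ex[0]])
tw=lambda x,y:TO+x*ex+y*ey
E
python3 - <<'E'
from h import *
c=np.array([.6879,.1409])
R=down(119.4*D)
manip.set_gripper(1.0)
manip.move_ptp([*c,.10],R); manip.move_l([*c,.003],max_speed=.12)
manip.set_gripper(0.0,effort=40); w=manip.current_grip_width(); print("w",w,w*85, manip.current_force())
manip.move_l([*c,.12],max_speed=.2)
w=manip.current_grip_width(); print("w",w)
t=tw(.057,0.0); R2=down(-13.2*D)
manip.move_ptp([*t,.12],R2); 
manip.move_l([*t,.03],max_speed=.1); print(manip.current_grip_width(),manip.current_force())
p,d,X,C=cloud("wrist"); cv2.imwrite("pics/hold.png",p[...,::-1])
manip.move_l([*t,.0095],max_speed=.03); print(manip.current_force(),manip.current_time())
E
```

```text
w 0.0005614004052960834 0.047719034450167085 [0.4523456  0.56526687 0.25347583]
w 0.0021256719880118173
-0.0013213012437134856 [-0.01285318  0.30442527 -1.1123595 ]
[-0.07628053 -0.14792255 -0.55040046] 13.4167
```

View pics/hold.png

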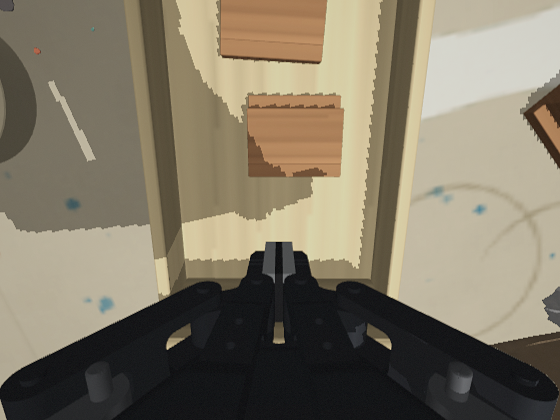

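The grip missed: the jaws are shut and empty in the tray, with a and b untouched above. I'll back off and look again at c.

Run:
```python
from h import *
manip.move_l([*tw(.057,0),.12],max_speed=.25); manip.set_gripper(1.0)
print("open",manip.current_grip_width())
manip.move_ptp([.58,.17,.3],down(110*D))
p,d,X,C=cloud("wrist"); cv2.imwrite("pics/re.png",p[...,::-1])
print([(np.round(r["at"],3).tolist(),round(r["confidence"],2)) for r in manip.look_for("wrist","lap_block_c")])
z=X[:,2]
def rect(m,lbl):
    pts=X[m][:,:2]
    r=cv2.minAreaRect((pts*1000).astype(np.float32)); print(lbl,len(pts),np.round(X[m].mean(0),4),np.round(r[0],1),np.round(r[1],1),round(r[2],1),cv2.boxPoints(r).round(1).tolist())
near=np.hypot(X[:,0]-.688,X[:,1]-.142)<.06
rect(near&(z>.012)&(z<.04),"top");rect(near&(z>.006)&(z<.0115),"low")
# fingertip: nearest hardware points
g=(z>.1)&(z<.45)&(np.hypot(X[:,0]-.58,X[:,1]-.17)<.07); print("tips zmin",np.sort(z[g])[:5] if g.any() else None)
print(manip.current_time())
```

```text
open 1.002029707728582
[([0.688, 0.143, 0.018], 0.94), ([0.503, 0.176, 0.026], 0.92), ([0.505, 0.238, 0.028], 0.88)]
top 856 [0.6901 0.1429 0.0193] [691.3 143.1] [40.4 55.9] 29.3 [[660.0, 157.6999969482422], [687.4000244140625, 108.9000015258789], [722.5999755859375, 128.60000610351562], [695.2999877929688, 177.39999389648438]]
low 200 [0.6709 0.1334 0.0085] [687.5 141. ] [46.9 56. ] 29.2 [[653.2999877929688, 154.0], [680.5999755859375, 105.0999984741211], [721.5999755859375, 127.9000015258789], [694.2999877929688, 176.8000030517578]]
tips zmin [0.3424532  0.34310929 0.34377895 0.34378144 0.34386192]
16.7083
```

View pics/re.png

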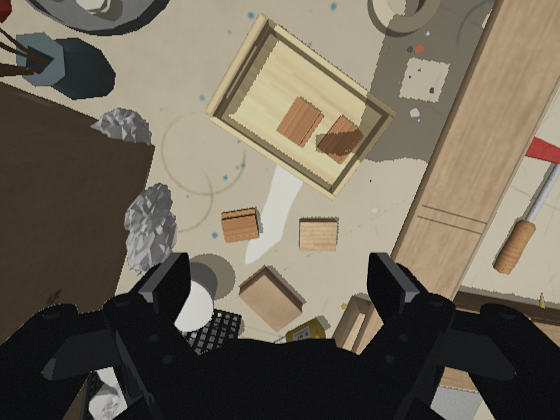

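c hasn't moved at all, lying at the same spot within 0.5 mm. I need to see where the fingers really go, so I'll repeat the approach and print the poses.

Run:
```python
from h import *
c=np.array([.6877,.1411])
manip.move_ptp([*c,.08],down(119.4*D)); print(manip.current_ee_pos(),manip.current_grip_width())
manip.move_l([*c,.002],max_speed=.12); print(manip.current_ee_pos(),manip.current_force(),manip.current_time())
p,d,X,C=cloud("wrist")
q=manip.grab_frame("top")[0]
z=X[:,2]; m=np.hypot(X[:,0]-c[0],X[:,1]-c[1])<.08
cv2.imwrite("pics/chk.png",np.hstack([p,q[40:240,180:400].repeat(2,0).repeat(2,1)[:420,:240] if 0 else cv2.resize(q[90:195,250:310],(240,420))])[...,::-1])
```

```text
[0.68831739 0.1414886  0.081784  ] 1.0004512281078501
[0.68827611 0.14121208 0.00289508] [ 1.17114853 -0.38043347  0.44917058] 18.4833
```

View pics/chk.png

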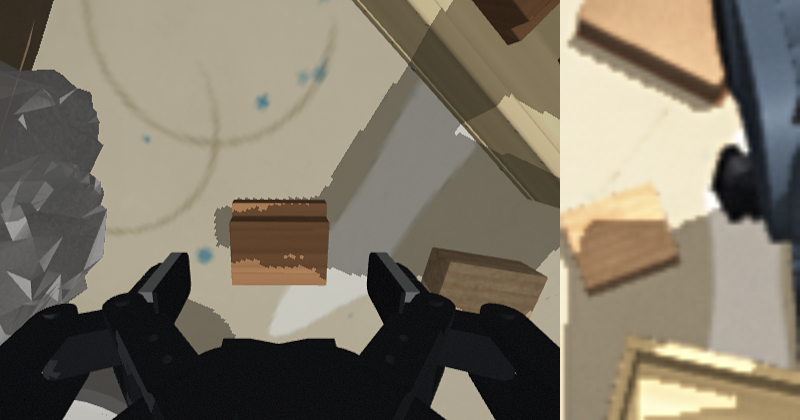

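Run:
```python
from h import *
c=manip.get_calibration("wrist"); p,d=manip.grab_frame("wrist")
K,R,t=[np.array(c[k]) for k in("camera_matrix","R","t")]
T=manip.current_tcp_rot(); e=manip.current_ee_pos(); print(np.round(K,1).tolist(),e)
print("cam at",-R.T@t,"in tool",T.T@(-R.T@t-e),"axis in tool",T.T@R[2])
for n,P in(("tcp",[0,0,0]),("grasp",[-.019,0,0]),("L",[-.013,.0425,0]),("R",[-.013,-.0425,0])):
    X=R@(e+T@np.array(P))+t; print(n,np.round(K@X/X[2],1)[:2],X[2])
for u,v in((185,258),(372,258),(185,290),(372,290),(280,250),(280,280),(160,290)):
    z=d[v,u]; X=R.T@(np.array([(u-K[0,2])/K[0,0]*z,(v-K[1,2])/K[1,1]*z,z])-t); print(u,v,round(float(z),3),"world",np.round(X,3),"tool",np.round(T.T@(X-e),3))
print(manip.current_qpos())
```

```text
[[297.0, 0.0, 278.4], [0.0, 297.0, 206.0], [0.0, 0.0, 1.0]] [0.68829146 0.14120374 0.00305774]
cam at [0.62922291 0.10737999 0.17698159] in tool [-0.17402559 -0.00057033 -0.06780424] axis in tool [ 9.63741040e-01 -4.90082694e-05  2.66839288e-01]
tcp [279.3 236.2] 0.18580840545443827
grasp [279.4 248.5] 0.16749732569827
L [352.2 244.4] 0.17327768908560998
R [206.5 244.3] 0.17328185478850996
185 258 0.136 world [0.702 0.099 0.052] tool [-0.049 -0.043 -0.008]
372 258 0.136 world [0.66  0.174 0.053] tool [-0.05   0.042 -0.009]
185 290 0.136 world [0.714 0.106 0.057] tool [-0.054 -0.043  0.005]
372 290 0.136 world [0.672 0.181 0.056] tool [-0.053  0.042  0.005]
280 250 0.17 world [0.69  0.142 0.02 ] tool [-0.017  0.     0.002]
280 280 0.175 world [0.706 0.152 0.02 ] tool [-0.017  0.     0.021]
160 290 0.108 world [0.701 0.099 0.081] tool [-0.078 -0.044 -0.009]
[ 1.36103828e-01  8.43830076e-01  1.33352605e+00  3.19119731e-05
  9.62631518e-01 -1.94782255e+00]
```

The fully open fingertips measure 50 mm behind the reported TCP rather than 13 mm. That explains the miss. I'll measure the shut tips and the gripper body the same way.

Run:
```python
from h import *
def prof(lbl):
    c=manip.get_calibration("wrist"); T=manip.current_tcp_rot(); e=manip.current_ee_pos()
    p,d,X,C=cloud("wrist"); Y=(X-e)@T
    f=(np.abs(Y[:,1])<.075)&(np.abs(Y[:,2])<.05)&(X[:,2]>.026)
    Z=Y[f]; print(lbl,manip.current_grip_width(),"max toolx",np.sort(Z[:,0])[-8::2].round(4))
    for lo in np.arange(-.13,-.01,.008):
        s=Z[(Z[:,0]>=lo)&(Z[:,0]<lo+.008)]
        if len(s)>5: print(round(lo,3),len(s),"y",s[:,1].min().round(3),s[:,1].max().round(3),"inner|y|",np.abs(s[:,1]).min().round(3),"z",s[:,2].min().round(3),s[:,2].max().round(3))
prof("open")
manip.set_gripper(.66); prof("56mm")
manip.set_gripper(0.14); prof("12mm")
manip.set_gripper(1.0); print(manip.current_time())
```

```text
open 0.9989233042447613 max toolx [-0.0444 -0.0444 -0.0441 -0.0438]
-0.13 9055 y -0.061 0.061 inner|y| 0.0 z -0.021 -0.004
-0.122 11097 y -0.068 0.068 inner|y| 0.0 z -0.019 0.006
-0.114 10376 y -0.074 0.073 inner|y| 0.0 z -0.019 0.012
-0.106 8675 y -0.075 0.074 inner|y| 0.0 z -0.018 0.013
-0.098 5914 y -0.075 0.074 inner|y| 0.037 z -0.015 0.012
-0.09 1006 y -0.07 0.07 inner|y| 0.042 z -0.015 -0.003
-0.082 1168 y -0.057 0.056 inner|y| 0.041 z -0.013 0.004
-0.074 1288 y -0.057 0.056 inner|y| 0.042 z -0.012 0.011
-0.066 1104 y -0.057 0.056 inner|y| 0.042 z -0.012 0.011
-0.058 885 y -0.057 0.056 inner|y| 0.042 z -0.012 0.011
-0.05 342 y -0.049 0.049 inner|y| 0.042 z -0.012 0.01
56mm 0.6635223225427027 max toolx [-0.0357 -0.0355 -0.0351 -0.0348]
-0.13 10940 y -0.061 0.061 inner|y| 0.0 z -0.021 -0.004
-0.122 11160 y -0.066 0.066 inner|y| 0.0 z -0.019 0.006
-0.114 10472 y -0.067 0.065 inner|y| 0.0 z -0.019 0.012
-0.106 5183 y -0.065 0.063 inner|y| 0.0 z -0.019 0.012
-0.098 6035 y -0.063 0.062 inner|y| 0.022 z -0.017 0.013
-0.09 4372 y -0.061 0.06 inner|y| 0.025 z -0.015 0.012
-0.082 910 y -
[... 409 characters left out ...]
61 0.061 inner|y| 0.0 z -0.022 -0.003
-0.122 13575 y -0.064 0.063 inner|y| 0.0 z -0.019 0.003
-0.114 9505 y -0.061 0.059 inner|y| 0.0 z -0.019 0.009
-0.106 6629 y -0.055 0.054 inner|y| 0.0 z -0.019 0.01
-0.098 3657 y -0.05 0.049 inner|y| 0.007 z -0.018 0.01
-0.09 5315 y -0.045 0.044 inner|y| 0.007 z -0.015 0.01
-0.082 1950 y -0.04 0.04 inner|y| 0.007 z -0.015 0.013
-0.074 874 y -0.027 0.025 inner|y| 0.005 z -0.014 0.011
-0.066 452 y -0.02 0.019 inner|y| 0.005 z -0.012 0.01
-0.058 548 y -0.02 0.019 inner|y| 0.005 z -0.012 0.01
-0.05 478 y -0.02 0.019 inner|y| 0.005 z -0.012 0.01
-0.042 251 y -0.02 0.019 inner|y| 0.005 z -0.012 0.01
-0.034 42 y -0.006 0.006 inner|y| 0.005 z -0.005 0.009
20.375
```

The whole gripper, body included, sits 31 mm behind the reported TCP: shut tips are at −31, 12 mm-open tips at −31.5 and fully open tips at −44. I'll correct every command for that and pick c again.

```bash
cat >> h.py <<'E'
S=.031  # true tips lie S behind the reported TCP along tool x
E
python3 - <<'E'
from h import *
c=np.array([.6877,.1411])
manip.move_l([*c,.001-S],max_speed=.1); print(manip.current_ee_pos(),manip.current_force())
manip.set_gripper(0.0,effort=40); w=manip.current_grip_width(); print("w",w*85)
if w>.5:
    manip.move_l([*c,.09-S],max_speed=.2)
    print("w",manip.current_grip_width()*85)
    t=tw(.057,0.0)
    manip.move_ptp([*t,.09-S],down(-13.2*D)); print("w",manip.current_grip_width()*85,manip.current_ee_pos())
    p,d,X,C=cloud("wrist"); cv2.imwrite("pics/hold2.png",p[...,::-1])
    z=X[:,2]; m=(np.hypot(X[:,0]-t[0],X[:,1]-t[1])<.05)&(z>.085)&(z<.12); print("block top z",np.median(z[m]),m.sum())
print(manip.current_time())
E
```

```text
[ 0.6872356   0.1410739  -0.03095269] [0.06837109 0.60981367 0.58765692]
w 54.99013536180035
w 54.71609250713117
w 54.55461928529112 [0.48115354 0.11871686 0.05883381]
block top z 0.10769933268341708 13736
23.8667
```

View pics/hold2.png

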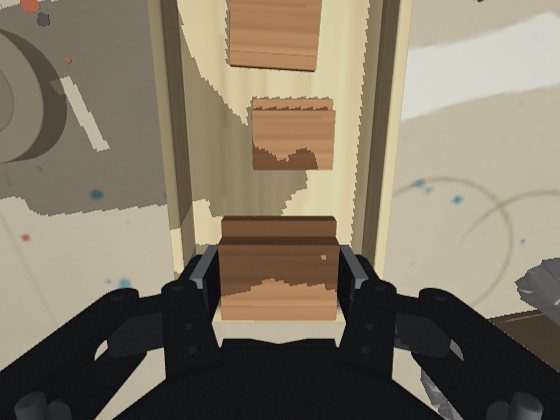

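c is held square, with its lower lip facing b (rows 216–245), as it should be. I'll place it and plan the tilt by checking IK.

```bash
cat >> h.py <<'E'
from scipy.spatial.transform import Rotation as Rn
PIV=np.array([-.108,-.076,0]); GR=np.array([.106,0,.063])
def rail_pose(a,b,sgn,lift=0.,shift=(0,0),zg=.063):
    """tray rolled a deg (far side up), pitched b deg (right end up) about near-left bottom corner -> reported TCP pose"""
    Rt=(Rn.from_euler('z',TH)*Rn.from_euler('y',-b*D)*Rn.from_euler('x',a*D)).as_matrix()
    p0=np.array([*(tw(PIV[0],PIV[1])+np.array(shift)),lift])
    g=p0+Rt@(np.array([.106,0,zg])-PIV)
    x=-Rt[:,2]; y=sgn*Rt[:,0]; R=np.c_[x,y,np.cross(x,y)]
    return g+x*(.019+S),R
E
python3 - <<'E'
from h import *
t=tw(.057,0.0)
manip.move_l([*t,.0075-S],max_speed=.08); print("f",manip.current_force(),manip.current_ee_pos())
manip.set_gripper(.83,effort=40); manip.move_l([*t,.13-S],max_speed=.2)
for s in(1,-1):
    for ab in((0,0),(10,2),(20,4),(20,15),(13,27),(15,32)):
        q=manip.inverse_kinematics(*rail_pose(*ab,s)); print(s,ab,None if q is None else np.round(q,2))
p,d,X,C=cloud("wrist"); z=X[:,2]
L=np.c_[(X[:,:2]-TO)@ex,(X[:,:2]-TO)@ey,z]
m=(np.abs(L[:,0]-.059)<.035)&(np.abs(L[:,1])<.045)&(z>.022)&(z<.035)
r=cv2.minAreaRect((L[m,:2]*1000).astype(np.float32)); print("c top in tray",r,np.median(z[m]),z[m].std())
m=(L[:,0]>.09)&(L[:,0]<.12)&(np.abs(L[:,1])<.08)&(z>.068)&(z<.08)
print("rail x,y range",np.percentile(L[m,0],[2,50,98]),np.percentile(L[m,1],[1,99]))
cv2.imwrite("pics/placed.png",p[...,::-1]); print(manip.current_time())
E
```

```text
f [-0.29924764  0.07016218 -0.25405872] [ 0.4811941   0.1187381  -0.02335457]
1 (0, 0) [ 0.05  0.52  1.98 -0.    0.65  1.85]
1 (10, 2) [ 0.11  0.43  2.08 -0.2   0.49  2.08]
1 (20, 4) [ 0.19  0.36  2.19 -0.6   0.36  2.52]
1 (20, 15) [ 0.34  0.34  2.08 -0.68  0.67  2.62]
1 (13, 27) [ 0.43  0.43  1.87 -0.6   1.04  2.54]
1 (15, 32) [ 0.49  0.45  1.83 -0.66  1.14  2.58]
-1 (0, 0) [ 0.05  0.52  1.98 -0.    0.65 -1.29]
-1 (10, 2) [ 0.11  0.43  2.08 -0.2   0.49 -1.06]
-1 (20, 4) [ 0.19  0.36  2.19 -0.6   0.36 -0.63]
-1 (20, 15) [ 0.34  0.34  2.08 -0.68  0.67 -0.52]
-1 (13, 27) [ 0.43  0.43  1.87 -0.6   1.04 -0.61]
-1 (15, 32) [ 0.49  0.45  1.83 -0.66  1.14 -0.56]
c top in tray ((62.17820739746094, 0.4358959197998047), (56.10187530517578, 39.76963806152344), 89.79596710205078) 0.025617417608934587 0.0007354358448426896
rail x,y range [0.09914915 0.10313856 0.11001926] [-0.05205939  0.05170558]
26.175
```

View pics/placed.png

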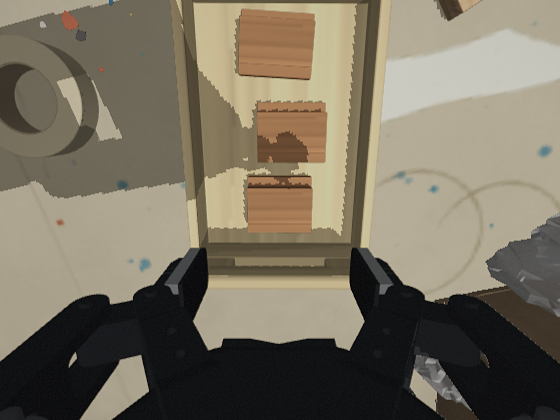

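c lies flat at tray x≈58 mm, y≈0, top at 25.6 mm (6 + 20), with its laps like the others' (rows 178–232 in the picture). Next: grip the rail and roll the near side down first.

```bash
cat > tilt.py <<'E'
from h import *
def go(a0,b0,a1,b1,n,l0=0.,l1=0.,v=.1):
    for k in np.linspace(0,1,n+1)[1:]:
        p,R=rail_pose(a0+(a1-a0)*k,b0+(b1-b0)*k,-1,l0+(l1-l0)*k); manip.move_l(p,R,max_speed=v)
def tray_pose():
    T=manip.current_tcp_rot(); x=-T[:,1]; z=-T[:,0]; y=np.cross(z,x)
    Rt=np.c_[x,y,z]; g=manip.current_ee_pos()-T[:,0]*(.019+S); return Rt,g-Rt@GR
E
python3 - <<'E'
from tilt import *
p,R=rail_pose(0,0,-1)
manip.set_gripper(.5); manip.move_ptp(p+[0,0,.06],R); manip.move_l(p,max_speed=.1)
print("at rail",manip.current_ee_pos()-p,manip.current_force())
manip.set_gripper(0.,effort=110); print("w",manip.current_grip_width()*85,manip.current_force())
go(0,0,1,4,1,0,.001); print(manip.current_force())
go(1,4,20,5,4,.001,.001); print(manip.current_force(),manip.current_grip_width()*85,manip.current_time())
manip.dwell(.4)
p,d,X,C=cloud("wrist"); cv2.imwrite("pics/roll.png",p[...,::-1])
Rt,o=tray_pose(); L=(X-o)@Rt
for n,(u,v) in {"rail":(0,0)}.items():
    m=(np.abs(L[:,0])<.098)&(np.abs(L[:,1])<.067)&(L[:,2]>.02)&(L[:,2]<.032); print(m.sum(),np.percentile(L[m],[1,99],axis=0).round(4))
m=(np.abs(L[:,0])<.098)&(np.abs(L[:,1])<.06)&(L[:,2]<.012); print("floor z",np.median(L[m,2]),m.sum())
print(manip.current_time())
E
```

```text
at rail [2.85177517e-04 5.49692483e-05 3.40503013e-04] [-0.68865173  1.01705192  0.94631053]
w 10.517499143012062 [-1.41039657  0.37118565  6.58274325]
[-0.01918281  0.73367391 -3.89561764]
[ 0.35753091 -0.34758506 -3.9960574 ] 10.16242439303904 30.6083
14617 [[-0.0526 -0.0664  0.0207]
 [ 0.0581  0.0668  0.0263]]
floor z 0.004395156977204898 28663
31.0583
```

View pics/roll.png

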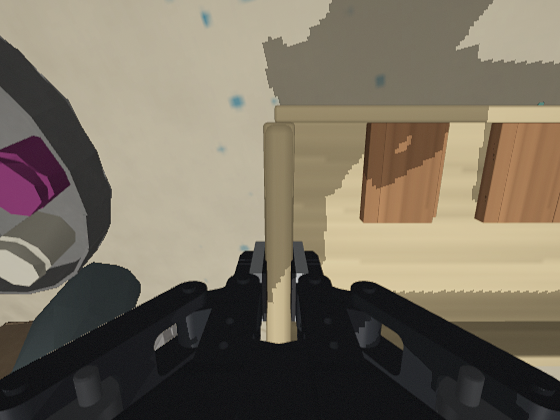

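The rail is gripped, and the blocks seen have run to the near wall (the top of the picture, rows 122–222). Now the right end goes up.

Run:
```python
from tilt import *
go(20,5,15,27,5,.001,.001,v=.12); manip.dwell(.6)
print(manip.current_force(),manip.current_grip_width()*85,manip.current_time())
def chk(cam):
    p,d,X,C=cloud(cam); Rt,o=tray_pose(); L=(X-o)@Rt
    m=(np.abs(L[:,0])<.098)&(np.abs(L[:,1])<.067)&(L[:,2]<.012)&(L[:,2]>-.01); print(cam,"floor z",np.median(L[m,2]) if m.any() else None,m.sum())
    m=(np.abs(L[:,0])<.099)&(np.abs(L[:,1])<.066)&(L[:,2]>.018)&(L[:,2]<.032)
    if m.sum()>50: print(m.sum(),np.percentile(L[m],[1,99],axis=0).round(4).tolist())
    return p
a=chk("wrist");b=chk("top")
cv2.imwrite("pics/tilt.png",np.vstack([np.hstack([cv2.resize(a,(400,300)),cv2.resize(b[150:270,220:380],(400,300))])])[...,::-1])
print(manip.current_time())
```

```text
[ 0.50265818 -0.46745018 -3.85758399] 10.516507843365863 33.05
wrist floor z 0.004132283401296891 32320
13790 [[-0.051, -0.0658, 0.0199], [0.0287, -0.0135, 0.0255]]
top floor z 0.0036912007075080608 587
33.15
```

View pics/tilt.png

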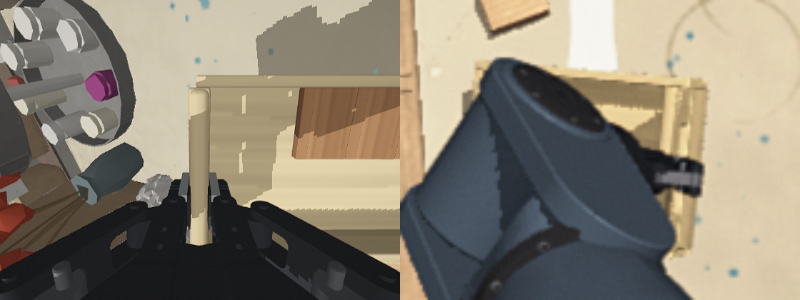

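The wrist view (left half) shows c's right edge, columns 293–301, slightly slanted at tray x≈28.7 mm. A closed panel would give 28. I'll measure the skew of c, the tray's slip in the hand, and the near wall as a reference.

```bash
cat > meas.py <<'E'
from tilt import *
def meas():
    p,d,X,C=cloud("wrist"); Rt,o=tray_pose(); L=(X-o)@Rt
    m=(L[:,0]>.035)&(L[:,0]<.085)&(np.abs(L[:,1])<.055)&(L[:,2]<.012)&(L[:,2]>-.01)
    A=np.c_[L[m,:2],np.ones(m.sum())]; k=np.linalg.lstsq(A,L[m,2],rcond=None)[0]; print("floor z=ax+by+c",k.round(4))
    h=L[:,2]-(L[:,:2]@k[:2]+k[2])   # height over floor
    t=(h>.016)&(h<.024)&(np.abs(L[:,0])<.099)&(L[:,1]<.06)&(L[:,1]>-.069)
    e=[]
    for y in np.arange(-.066,.0,.005):
        s=L[t&(np.abs(L[:,1]-y)<.0025),0]
        if len(s)>20: e.append((y,np.sort(s)[-3]))
    e=np.array(e); print("c right edge",(e*1000).round(1).tolist())
    s=L[t]; print("block far edge y",[(round(x,3),round(float(np.sort(s[np.abs(s[:,0]-x)<.003,1])[-3]),4)) for x in np.arange(-.03,.03,.01) if (np.abs(s[:,0]-x)<.003).sum()>20])
    w=(h>.028)&(h<.037)&(L[:,1]<-.055)&(L[:,1]>-.09); s=L[w]; print("near wall inner y",[(round(x,3),round(float(np.percentile(s[np.abs(s[:,0]-x)<.004,1],98)),4)) for x in np.arange(-.05,.1,.02) if (np.abs(s[:,0]-x)<.004).sum()>10])
    q=(L[:,0]>.085)&(L[:,0]<.13)&(h>.064)&(h<.072)&(np.abs(L[:,1])<.07); s=L[q]; print("rail inner x",[(round(y,3),round(float(np.percentile(s[np.abs(s[:,1]-y)<.004,0],3)),4)) for y in np.arange(-.06,.07,.02) if (np.abs(s[:,1]-y)<.004).sum()>10])
    return p
if __name__=="__main__":
    meas(); p,d,X,C=cloud("scene"); cv2.imwrite("pics/sc.png",cv2.resize(p[170:270,230:370],(784,560),interpolation=cv2.INTER_CUBIC)[...,::-1])
    print(manip.current_time())
E
python3 meas.py
```

```text
floor z=ax+by+c [ 0.0051 -0.0013  0.0041]
c right edge [[-66.0, 29.0], [-61.0, 29.0], [-56.0, 29.2], [-51.0, 29.1], [-46.0, 29.0], [-41.0, 29.0], [-36.0, 29.2], [-31.0, 29.0], [-26.0, 29.1], [-21.0, 29.0], [-16.0, 28.9], [-11.0, 28.0]]
block far edge y [(np.float64(-0.03), -0.0134), (np.float64(-0.02), -0.0126), (np.float64(-0.01), -0.0127), (np.float64(0.0), -0.0129), (np.float64(0.01), -0.0126), (np.float64(0.02), -0.0126)]
near wall inner y [(np.float64(-0.03), -0.0688), (np.float64(-0.01), -0.0688), (np.float64(0.01), -0.0688), (np.float64(0.03), -0.0688), (np.float64(0.05), -0.0688), (np.float64(0.07), -0.0688), (np.float64(0.09), -0.0688)]
rail inner x [(np.float64(-0.06), 0.1008), (np.float64(-0.04), 0.1009), (np.float64(-0.02), 0.1007), (np.float64(0.0), 0.1014), (np.float64(0.02), 0.1011)]
33.25
```

View pics/sc.png

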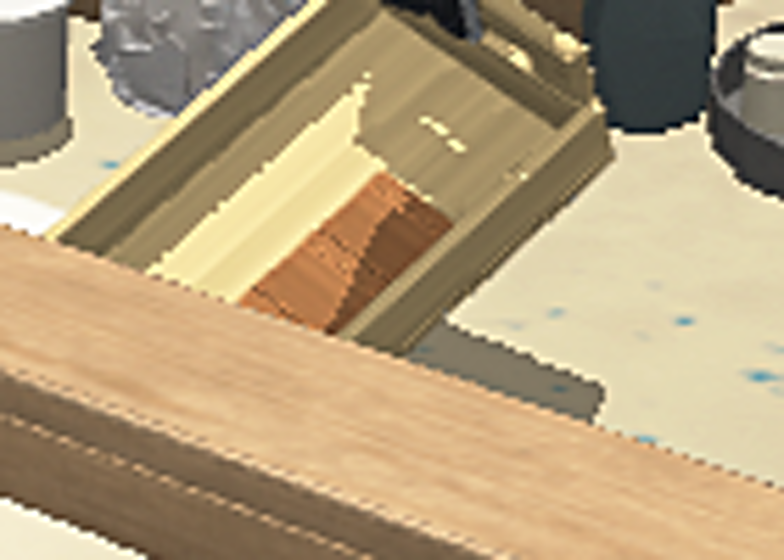

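The panel is closed. c's right edge is straight at 29.0 mm against an end board that measures 100.9 (true 100), so it is at 28.1 where a closed panel gives 28.0. The far edge sits 56.2 mm from the near wall. The scene view shows the blocks abutting in the corner. Last, I'll check the beam clearance and stillness, then hand in.

Run:
```python
from tilt import *
Rt,o=tray_pose(); print("axes z",Rt[2].round(3),"tilt",np.degrees(np.arccos(Rt[2,2])).round(1),"rail z",(o+Rt@GR)[2].round(3))
for P in([-.108,.076,.04],[-.108,-.076,.04],[-.108,.076,0],[-.108,-.076,0]): print(P,(o+Rt@np.array(P)).round(3))
f0=manip.current_force(); manip.dwell(.5); print(f0,manip.current_force(),np.abs(manip.current_joint_vel()).max(),manip.current_grip_width()*85)
top=[(np.round(r["at"],3).tolist(),r["confidence"]) for n in("plain_offcut","tape_roll") for r in (manip.grab_frame("top") and manip.look_for("top",n))]; print(top,manip.current_time())
ok=(o+Rt@np.array([-.108,.076,.04]))
if ok[1]<.315 or ok[2]<.085: manip.sign_off(); print("signed off")
```

```text
axes z [0.454 0.231 0.861] tilt 30.6 rail z 0.17
[-0.108, 0.076, 0.04] [0.586 0.3   0.07 ]
[-0.108, -0.076, 0.04] [0.439 0.316 0.035]
[-0.108, 0.076, 0] [0.592 0.281 0.036]
[-0.108, -0.076, 0] [0.445 0.297 0.001]
[ 0.37181114 -0.67665235 -4.55786094] [-0.48534372  0.67039533 -4.98089643] 0.0033667098045047183 10.139335473656232
[([0.659, 0.269, 0.021], 0.57)] 33.95
the job is handed in; nothing more can be done
signed off
```

I laid block c in the tray and closed all three blocks up in its near left corner. I'm still holding the tray there by the rail. The job was handed in at about 34 s.

**What happened**
- **First grasp:** it missed. The fingertips really sit 31 mm behind the reported tool point; I measured this with the wrist camera and corrected for it. The jaws shut without touching anything, and the block was still in place within 0.5 mm.
- **Placing:** the second grasp held. Block c went down flat in the tray at x about 58 mm, laps the same way round as the others.
- **Tipping:** I gripped the rail, rolled the near side down first, then raised the right end.

**Last checks**
- **Panel:** block c's right edge is straight, at about 28.1 mm after correcting for the end board; a closed panel gives 28.0 mm. The panel's far edge is 56.2 mm from the near wall. Blocks a and b were partly hidden, so I took their closure from c's position and the far edge.
- **Tilt:** 30.6° in all, with the right end up 27° and the far side up 13°. The rail is at 170 mm.
- **At rest:** the joints were still apart from 0.003 rad/s. The wrist felt only the tray's weight, about 4.6–5 N, so it mostly hangs from the grip with its lowest corner at the bench.
- **Beam:** the tray's left end stays at or below 70 mm, under the beam's 92 mm underside, and just right of its edge.

**Not confirmed:** the last top picture found the offcut within 4 mm of its first reading, but the network did not report the tape roll. I have no sign that it was touched.

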